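# Check the wooden book rest for damp with a flat sprung-foot meter

## Task

Slide the yellow damp meter up out of its slot in the white organiser by the part that shows, and hold its foot on the coral spot on the sloping wooden book rest, with both metal contacts on the black line and the meter square to the sloping board (not plumb). Press gently, so that the sprung foot goes in about half way and never bottoms hard, and finish like that: still gripping the meter and holding it steady on the spot. Leave everything else on the shelf where it is.

Things in the scene. Friction and masses are not known exactly. Their poses are not given: they have to be found in the camera images.
- meter: damp meter: flat yellow case 10 mm thick (x), 58 wide (y), 110 tall (z up), dark displays, 0.1 kg. Origin: centre of the case's lower edge. Stands loose and upright in a slot, origin 22 mm above the shelf, so 70 mm shows above the organiser's rim. Sprung foot below: black bar with two steel contacts 24 mm apart along y, reaching 10 mm below the case
- foot (a joint): how far the sprung foot is pushed up into the case, m: 0 free, 0.008 bottomed. Force = 1.5 N at the start of travel, plus 0.5 N per mm: about 3.5 N at half travel (0.004), 5.5 N when bottomed
- foot_tip (a point): the point midway between the two contact tips, 10 mm below the case's lower edge when the foot is free; axes as the meter's
- organiser: white plastic organiser, fixed, 106 mm (x) by 70 mm (y), rim 62 mm high. Three slots, each 13 mm wide (along x) and 62 mm long (along y), centres at x = -42, 0 and 42 mm; which one holds the meter varies. Origin: centre of its underside
- book_rest: sloping wooden book rest, fixed. Origin: centre of its footprint on the shelf, z up. Its board, 130 mm up the slope by 170 mm across (y), rises towards its +x at 0.26 rad (15 degrees); the middle of the board's face is 50 mm above the origin. A lip 9 mm high, 8 mm wide runs along the lower edge
- spot (a point): centre of the mark on the board's face: thin white label 68 x 34 mm with a coral disc of 22 mm diameter crossed by a black line 60 mm long. Axes: z square out of the face, y along the black line (across the slope), x up the slope. It lies on the board's middle line, up to 40 mm to either side of the middle. Flat, cannot be moved
- cup0: a stainless steel tea-light cup, 40 mm across, 18 mm high; bystander. Origin: centre of its underside
- cup1: a stainless steel tea-light cup, 40 mm across, 18 mm high; bystander. Origin: centre of its underside
- cup2: a stainless steel tea-light cup, 40 mm across, 18 mm high; bystander. Origin: centre of its underside
- jar: clear glass jar with a steel screw lid, 72 mm across, 110 mm high; bystander. Origin: centre of its underside
- holder: coral silicone holder, open cup 72 mm across, 45 mm high; bystander. Origin: centre of its underside
- star: red and yellow star balloon weight, about 70 mm across, 35 mm high; bystander. Origin: centre of its underside
- blue_panel: flat blue panel, 10 x 58 x 66 mm (thickness x, width y, height z), standing in another slot of the organiser, its top about 26 mm above the organiser's rim (the meter's stands 70 mm above); bystander. Origin: centre of its lower edge
- grey_panel: flat grey panel, 10 x 58 x 66 mm (thickness x, width y, height z), standing in another slot of the organiser, its top about 26 mm above the organiser's rim (the meter's stands 70 mm above); bystander. Origin: centre of its lower edge

How it is judged:
On the way:
1. the meter is gripped and drawn up clear of its slot (z of meter in the frame of organiser above 0.074 m and contact force between the fingers and meter above 1 N), for 0.1 s.
At the end, for the whole second after the job is handed in: Meter gripped and steady; contacts' midpoint within 9 mm of the spot; square to the board within 0.12 rad, width along the line within 0.17 rad (either way round); foot in 1.5 to 6.8 mm, 1.5 to 7 N on the book rest; all else within 20 mm of its start (distance between foot_tip and spot below 0.009 m and angle between the z axis of meter and the z axis of spot, either way round below 0.12 rad and angle between the y axis of meter and the y axis of spot, either way round below 0.17 rad and value of joint foot between 0.0015 and 0.0068 m and contact force between meter and book_rest between 1.5 and 7 N and contact force between the fingers and meter above 2 N and linear speed of meter below 0.02 m/s and distance of each of cup0, cup1, cup2, jar, holder, star, blue_panel, grey_panel from where it was at the start of the episode below 0.02 m); the arm keeps its last pose, push and grip.
It fails at once if the book rest is pressed with more than 12 N by the meter (contact force between meter and book_rest above 12 N).
It fails at once if another thing on the shelf is shifted by more than 20 mm (distance of any of cup0, cup1, cup2, jar, holder, star, blue_panel, grey_panel from where it was at the start of the episode above 0.02 m).
It also fails if it takes over 38 s, if anything falls off the work surface, if the arm or the gripper's body presses on something with over 40 N, if the wrist force passes 120 N, or if a joint passes its speed limit or range.

## Robot

A 7-joint arm with a two-finger parallel gripper is mounted at the origin on the work surface. World frame = base frame: x ahead of the robot, y to its left, z up, the work surface at z = 0. Lengths are in m, angles in rad, forces in N, time in s.
With the tool pointing down it reaches from about 0.425 to 0.925 m from the base axis. Payload 6.8 kg.
Tool frame: the origin (TCP) lies on the centre line of the jaws, within the pads' length; the fingertips stand bot.tip_reach ahead of it and the grasp point (between the pads) lies 3 mm ahead of it (bot.tip_reach is the distance from the TCP to the fingertips, in m); z points along the fingers, y is the line along which they close (so a half turn about z gives the same grasp; the last joint's range is limited). The gripper opens to 85 mm and grips with 20 to 120 N. Pads are 22 mm wide; open, the fingers measure 114 mm over their backs; the gripper's body (76 mm by 85 mm) begins 54 mm behind the grasp point. The pads swing forward as they close: fully open they stand 13 mm farther back than shut.
Start: joints at [-1.376, 0.477, 0.022, 1.555, -0.011, 1.109, -0.083], TCP at [0.201, 0.644, 0.253] pointing down, gripper open.
Joint ranges: [-2.96, 2.96], [-0.34, 2.1], [-1.41, 1.46], [0.24, 2.44], [-1.37, 4.51], [0.17, 1.92], [-2.96, 2.96]. Speed limits (rad/s): [2.39, 2.39, 3.14, 3.14, 3.14, 3.14, 3.14].

## Interface

Orientations are given as a unit quaternion [w, x, y, z].
In Python, from station import bot gives the robot as it stands.
- The arm moves only by the tool jog_arm, never from a script. Its argument "deltas" is a list of rows, each a list of 7 numbers: the shift along the world's x, y, z in m, then the turn, a rotation vector about the world's x, y, z in rad, then the opening, from 0 (shut) to 1 (fully open). In form: [[x, y, z, rx, ry, rz, grip], ...]. A call has 1 to 10 rows; each row shifts and turns the commanded pose from where the row before left it; what a row does not reach is not made up. A row lasts 1/10 s, in which the tool goes at most 50 mm and 8.59 degrees, less where a joint would pass 70% of its speed; a pose out of reach is approached as far as the arm can. A call with a gripper value outside its range is refused whole. The fingers move at their own pace and stop on an object; "newtons" is the grip in N (left out, the last holds). Time passes only in rows, so rows that do not move let the fingers close. It gives the time, the measured TCP pose, the force, the opening and the grip force at its end, in the units of the state.
- bot.get_obs(): the state, without advancing time (a new reading comes with each control period).
- bot.read_camera(name): name is "scene" or "top"; returns a dict with "img" (400x640x3 uint8, red, green, blue), "K" (3x3 intrinsics, pixels), "eye" and "attitude" of the camera in the world. Camera axes: x right, y down, z forward; pixel columns grow to the right and rows downward; lengths in m; the calibration is good to about 2 mm. A picture is of the moment at which its call begins. There is no depth.
- bot.hand_in(): hands the job in; it is judged then, once.
The state is a dict: "t": time; "q": joint angles; "joint_vel": joint speeds; "joint_torque": joint torques, N m; "eef_pos": TCP position; "tool_rot": TCP orientation; "contact_force": force on the tool from outside, world axes, zero at the start; "torque": the same for the moment, N m; "gripper_width": opening from 0.0 (shut) to 1.0 (fully open); "grasp_force": force on a finger pad.
Only numpy, scipy, OpenCV 4.12 (cv2) and the standard library are available. Lean on these libraries where they do the work, as an engineer would, in place of code of your own. Each camera call takes 0.05 s, during which the arm holds its last target. There are 200 camera calls.

## Working session

There is one attempt and no reset: what is moved stays moved. The work goes in short steps, Python scripts to look and compute and a tool call to move; the robot and the scene stay as the last step left them, time stands still between calls to the robot, and variables do not carry over. Pictures are saved under pics/ and viewed, at most 10 in all, crops included, and the job is handed in when it is done.

Besides the shell and the picture viewer there is one more tool, called after "Request:" as name(argument=value, ...) on one line, values as JSON. jog_arm: Moves the arm, as the interface text tells. Its arguments: {"type":"object","properties":{"deltas":{"type":"array"},"newtons":{"type":"number"}},"required":["deltas"]}

```bash
mkdir -p pics; ls; python3 - <<'E'
from station import bot
import cv2
o=bot.get_obs();print(o, bot.tip_reach)
for n in("scene","top"):
    c=bot.read_camera(n);cv2.imwrite(f"pics/{n}0.png",c["img"][:,:,::-1]);print(n,c["K"],c["eye"],c["attitude"])
E
```

```text
pics
{'t': 0.0, 'q': array([-1.3760874 ,  0.47780169,  0.02235008,  1.55647463, -0.01149191,
        1.10934489, -0.0830969 ]), 'joint_vel': array([-9.99368030e-04, -2.30807399e-04, -1.22065571e-03, -1.53949179e-03,
       -2.95668470e-04, -4.46597458e-05, -4.37251214e-04]), 'joint_torque': array([-2.77964045e-04, -5.96433592e+01,  1.60700910e+00, -2.81194121e+01,
        1.22710966e-02,  9.30697366e-03,  1.98756339e-05]), 'eef_pos': array([0.20113616, 0.64373085, 0.25231506]), 'tool_rot': array([-6.66492638e-05,  1.50817273e-01,  9.88561201e-01, -9.47752526e-04]), 'contact_force': array([ 0.86275756,  0.41022798, -0.62087819]), 'torque': array([ 0.0325762 ,  0.03943748, -0.00996893]), 'grasp_force': 0.0, 'gripper_width': 0.9976379477016103} 0.022
scene [[473.59634661   0.         322.1575677 ]
 [  0.         473.59634661 203.25980062]
 [  0.           0.           1.        ]] [0.97851492 0.54628056 0.65608998] [-0.12889312  0.30087943  0.85804057 -0.39575815]
top [[380.74317891   0.         328.36055569]
 [  0.         380.74317891 197.3417475 ]
 [  0.           0.           1.        ]] [0.45378341 0.01597229 0.75085043] [-0.05266876  0.7080896  -0.69975282  0.07862002]
```

View pics/scene0.png

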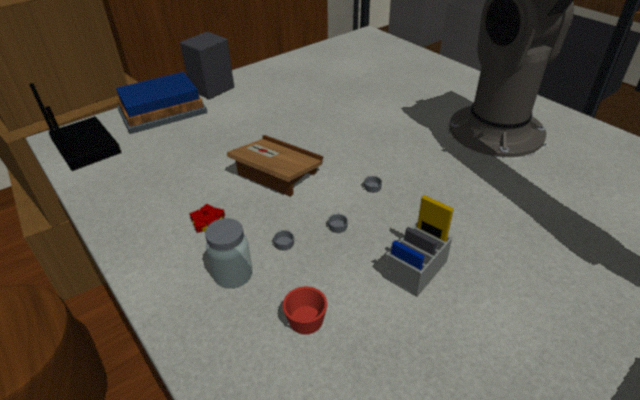

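View pics/top0.png

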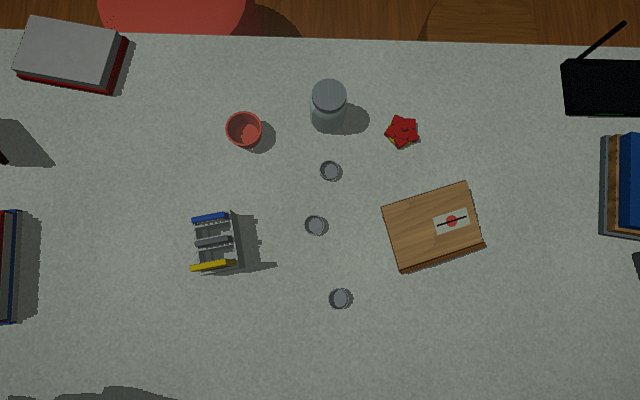

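The scene view shows the yellow meter at about (434,218) in the near-robot slot, and the rest at (275,163). In the top view the meter is at (213,266), and the spot is at (452,221) on a board that's rotated slightly. Next I'll zoom in.

```bash
python3 - <<'E'
import cv2,numpy as np
s=cv2.imread("pics/scene0.png");t=cv2.imread("pics/top0.png")
R=lambda a,x,y:cv2.resize(a[y:y+72,x:x+100],(400,288),interpolation=cv2.INTER_CUBIC)
a=np.vstack([np.hstack([R(s,375,190),R(t,170,205)]),np.hstack([R(s,225,125),R(t,385,178)])])
t2=cv2.imwrite("pics/zoom0.png",a)
E
cat > h.py <<'E'
import numpy as np,cv2
from scipy.spatial.transform import Rotation as R
from station import bot
def rot(q): return R.from_quat(q,scalar_first=True)
def rays(c,uv):
    uv=np.atleast_2d(uv).astype(float);K=c["K"]
    d=np.c_[(uv-K[:2,2])/[K[0,0],K[1,1]],np.ones(len(uv))]
    return c["eye"],rot(c["attitude"]).apply(d)
def plane(c,uv,z):
    e,d=rays(c,uv);return e+d*((z-e[2])/d[:,2])[:,None]
def tri(ca,ua,cb,ub):
    ea,da=rays(ca,ua);eb,db=rays(cb,ub);out=[]
    for p,q in zip(da,db):
        s,_,_,_=np.linalg.lstsq(np.c_[p,-q],eb-ea,rcond=None)
        A,B=ea+s[0]*p,eb+s[1]*q;out.append(np.r_[(A+B)/2,np.linalg.norm(A-B)])
    return np.array(out)
E
```

```text
(no output)
```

View pics/zoom0.png

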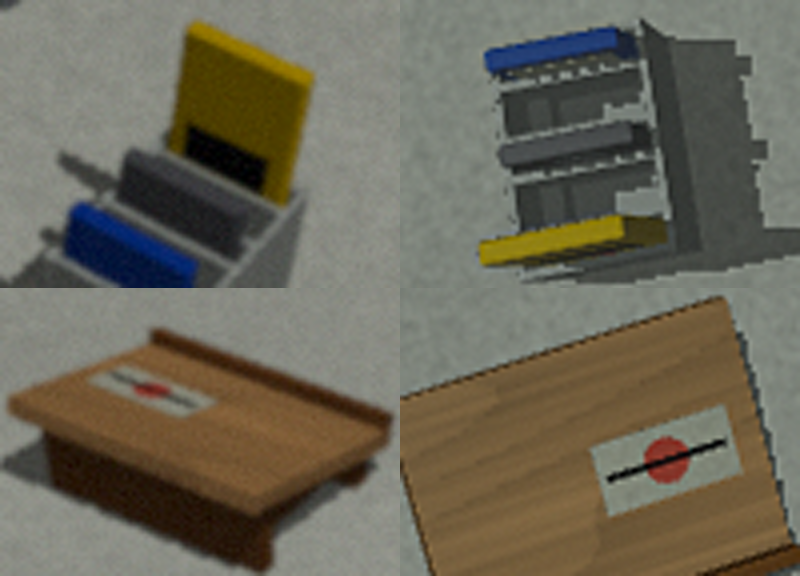

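```bash
cat > m.py <<'E'
from h import *
S=bot.read_camera("scene");T=bot.read_camera("top")
hs=lambda c:cv2.cvtColor(c["img"],cv2.COLOR_RGB2HSV)
def comps(m):
    n,l,st,ce=cv2.connectedComponentsWithStats(m.astype(np.uint8));i=1+np.argmax(st[1:,4]);return l==i
def rect(m):
    p=np.argwhere(m)[:,::-1].astype(np.float32);return p.mean(0),cv2.minAreaRect(p)
E
python3 - <<'E'
from m import *
M={}
for n,c in(("S",S),("T",T)):
    h=hs(c);y=comps((h[...,0]>20)&(h[...,0]<34)&(h[...,1]>150)&(h[...,2]>50))
    v=h[...,2][y];print(n,np.histogram(v,10));th=cv2.threshold(v.reshape(-1,1),0,255,cv2.THRESH_OTSU)[0]
    top=comps(y&(h[...,2]>th));print(th,rect(y),rect(top));M[n]=rect(top)[0]
    box=(slice(125,200),slice(225,325)) if n=="S" else (slice(178,270),slice(385,490))
    H=np.zeros_like(h);H[box]=h[box]
    red=comps(((H[...,0]<8)|(H[...,0]>174))&(H[...,1]>130)&(H[...,2]>120));rc,rr=rect(red);print("red",rc,rr,red.sum());M[n+'r']=rc
print("meter",tri(S,M['S'][None],T,M['T'][None]));print("red",tri(S,M['Sr'][None],T,M['Tr'][None]))
sc=lambda p:np.array(p,float)/4
# board face corners: right-lower(scene right end etc). scene crop rows offset 288
# top-edge meter corners, line ends
s_line=np.array([[225+112/4,125+(374-288)/4],[225+198/4,125+(407-288)/4]])
t_line=np.array([[385+(725-400)/4,178+(441-288)/4],[385+(607-400)/4,178+(480-288)/4]])
print("line",tri(S,s_line,T,t_line))
# board high edge corners + low edge (top view full-image) 
s_b=np.array([[225+10/4,125+(404-288)/4],[225+262/4,125+(500-288)/4]])
t_b=np.array([[466,181],[381,207]])
print("board hi corners",tri(S,s_b,T,t_b))
# meter front top edge corners (+x side)
s_m=np.array([[375+186/4,190+38/4],[375+300/4,190+86/4]]);t_m=np.array([[170+225/4,205+215/4],[170+80/4,205+241/4]])
print("meter top +x edge",tri(S,s_m,T,t_m))
for px in [(330,171),(316,226),(340,299)]: print("cup",plane(T,px,.018))
print("jar",plane(T,(329,92),.11),"holder",plane(T,(244,129),.045),"star",plane(T,(402,132),.03))
E
```

```text
S (array([ 20,  48, 551,  59,  36,  34,  10,  13,  27,  69]), array([ 53.,  63.,  73.,  83.,  93., 103., 113., 123., 133., 143., 153.]))
107.0 (array([435.32297, 214.94002], dtype=float32), ((434.14141845703125, 217.8211212158203), (32.26556396484375, 39.403961181640625), 11.768289566040039)) (array([438.03174, 203.5    ], dtype=float32), ((437.6741027832031, 203.37191772460938), (33.60406494140625, 5.736542701721191), 28.886581420898438))
red [261.  150.8] ((260.9117736816406, 150.8529510498047), (4.123105525970459, 0.7276068925857544), 14.03624439239502) 5
T (array([ 25,  17,   1,   2,   7,   4,  11,  17,  30, 144]), array([ 53. ,  62.8,  72.6,  82.4,  92.2, 102. , 111.8, 121.6, 131.4,
       141.2, 151. ]))
100.0 (array([210.71318, 264.36435], dtype=float32), ((212.39190673828125, 264.35137939453125), (7.72675085067749, 46.031715393066406), 80.53767395019531)) (array([207.3301 , 264.54855], dtype=float32), ((207.30770874023438, 264.5384521484375), (5.491251468658447, 36.08536148071289), 78.69007110595703))
red [450.5946 218.    ] ((450.4000244140625, 217.70001220703125), (4.110960960388184, 10.435516357421875), 71.56504821777344) 37
meter [[0.45851041 0.18581591 0.12986927 0.00201246]]
red [[ 0.54931628 -0.23818839  0.05264232  0.0005988 ]]
line [[ 0.55276536 -0.26844613  0.05028908  0.00218818]
 [ 0.53314832 -0.21108873  0.04977873  0.00370816]]
board hi corners [[ 0.61837321 -0.26800222  0.05916633  0.00308287]
 [ 0.56484524 -0.10406842  0.06395188  0.00481941]]
meter top +x edge [[4.67913742e-01 1.57641316e-01 1.25310699e-01 2.21140386e-03]
 [4.57784137e-01 2.12282199e-01 1.29738270e-01 2.27791114e-04]]
cup [[ 0.64515146 -0.01328844  0.018     ]]
cup [[0.53522035 0.01292945 0.018     ]]
cup [[ 0.39895731 -0.03384449  0.018     ]]
jar [[ 0.76834099 -0.00669556  0.11      ]] holder [[0.71892741 0.1550949  0.045     ]] star [[ 0.72535157 -0.15684611  0.03      ]]
```

Measured against the text:
- **Meter:** the top centre is at (0.459, 0.186, 0.130), expected 0.132 high. Yaw is about 11°.
- **Spot:** about (0.543, -0.240, 0.050), expected height 0.050. Yaw is about 18.4°, with uphill along +x.

Both agree with the text, so I'll move above the meter.

Request:
jog_arm(deltas=[[0.0129,-0.0229,0,0,0,-0.0537,0.6],[0.0129,-0.0229,0,0,0,-0.0537,0.6],[0.0129,-0.0229,0,0,0,-0.0537,0.6],[0.0129,-0.0229,0,0,0,-0.0537,0.6],[0.0129,-0.0229,0,0,0,-0.0537,0.6],[0.0129,-0.0229,0,0,0,-0.0537,0.6],[0.0129,-0.0229,0,0,0,-0.0537,0.6],[0.0129,-0.0229,0,0,0,-0.0537,0.6],[0.0129,-0.0229,0,0,0,-0.0537,0.6],[0.0129,-0.0229,0,0,0,-0.0537,0.6]])

```text
t: 1.2
eef_pos: [0.3311, 0.4137, 0.2533]
tool_rot: [0.0, 0.409, 0.912, 0.0]
contact_force: [-0.3, 0.0, 0.9]
gripper_width: 0.602
grasp_force: 0.0
```

Request:
jog_arm(deltas=[[0.0129,-0.0229,0,0,0,-0.0537,0.6],[0.0129,-0.0229,0,0,0,-0.0537,0.6],[0.0129,-0.0229,0,0,0,-0.0537,0.6],[0.0129,-0.0229,0,0,0,-0.0537,0.6],[0.0129,-0.0229,0,0,0,-0.0537,0.6],[0.0129,-0.0229,0,0,0,-0.0537,0.6],[0.0129,-0.0229,0,0,0,-0.0537,0.6],[0.0129,-0.0229,0,0,0,-0.0537,0.6],[0.0129,-0.0229,0,0,0,-0.0537,0.6],[0.0129,-0.0229,0,0,0,-0.0537,0.6],[0,0,0,0,0,0,0.6]])

```text
$.deltas: bad value
```

Request:
jog_arm(deltas=[[0.0129,-0.0229,0,0,0,-0.0537,0.6],[0.0129,-0.0229,0,0,0,-0.0537,0.6],[0.0129,-0.0229,0,0,0,-0.0537,0.6],[0.0129,-0.0229,0,0,0,-0.0537,0.6],[0.0129,-0.0229,0,0,0,-0.0537,0.6],[0.0129,-0.0229,0,0,0,-0.0537,0.6],[0.0129,-0.0229,0,0,0,-0.0537,0.6],[0.0129,-0.0229,0,0,0,-0.0537,0.6],[0.0129,-0.0229,0,0,0,-0.0537,0.6],[0.0115,-0.0215,0,0,0,-0.0537,0.6]])

```text
t: 2.2
eef_pos: [0.4589, 0.1855, 0.2534]
tool_rot: [0.0, 0.637, 0.771, 0.0]
contact_force: [0.4, 0.7, 0.5]
gripper_width: 0.601
grasp_force: 0.0
```

Request:
jog_arm(deltas=[[0,0,-0.015,0,0,0,0.6],[0,0,-0.02,0,0,0,0.6],[0,0,-0.02,0,0,0,0.6],[0,0,-0.02,0,0,0,0.6],[0,0,0,0,0,0,0.6],[0,0,0,0,0,0,0.6]])

```text
t: 2.8
eef_pos: [0.4582, 0.187, 0.1785]
tool_rot: [0.0, 0.636, 0.772, -0.0]
contact_force: [0.3, 0.2, 0.4]
gripper_width: 0.599
grasp_force: 0.0
```

```bash
python3 - <<'E'
from m import *
o=bot.get_obs();print(o["eef_pos"],rot(o["tool_rot"]).as_matrix().round(3))
s,t=S["img"],T["img"]
Z=lambda a,x,y:cv2.resize(a[y:y+120,x:x+100],(400,480),interpolation=cv2.INTER_CUBIC)
cv2.imwrite("pics/z1.png",np.hstack([Z(s,375,130),Z(t,160,190)])[:,:,::-1])
E
```

```text
[0.45872385 0.18763833 0.17934796] [[-0.192  0.981  0.001]
 [ 0.981  0.192  0.001]
 [ 0.001  0.002 -1.   ]]
```

View pics/z1.png

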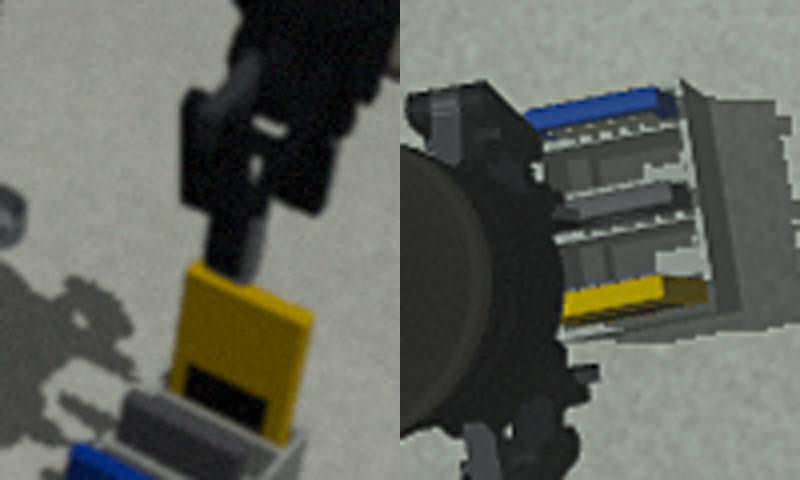

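The scene crop shows the fingers just above the meter, with the near fingertip at about crop (235,275). I'll project the commanded tips to check this.

```bash
cat >> h.py <<'E'
def proj(c,P):
    p=rot(c["attitude"]).inv().apply(np.atleast_2d(P)-c["eye"]);p=p@c["K"].T;return p[:,:2]/p[:,2:]
E
python3 - <<'E'
from m import *
o=bot.get_obs();p=o["eef_pos"];r=rot(o["tool_rot"])
for y in(-.0255,.0255):
  for x in (-.011,.011):print(y,x,(proj(S,p+r.apply([x,y,.018]))-[375,130])*4)
h=hs(S);y=comps((h[...,0]>20)&(h[...,0]<34)&(h[...,1]>150)&(h[...,2]>107));print(rect(y))
print("meter top ctr pred",(proj(S,[.4585,.186,.131])-[375,130])*4)
E
```

```text
-0.0255 -0.011 [[272.04331285 198.90778226]]
-0.0255 0.011 [[318.9907462  219.61812655]]
0.0255 -0.011 [[208.30221715 258.51375962]]
0.0255 0.011 [[256.11345598 280.88499102]]
(array([440.4172 , 208.60265], dtype=float32), ((442.2532043457031, 211.53646850585938), (47.29979705810547, 20.30877685546875), 58.392494201660156))
meter top ctr pred [[250.40941867 292.33568375]]
```

The tips project where they appear in the picture, so the alignment is good. Next: descend and grip.

Request:
jog_arm(deltas=[[0,0,-0.015,0,0,0,0.6],[0,-0.001,-0.015,0,0,0,0.6],[0,0,-0.015,0,0,0,0.6],[0,0,-0.013,0,0,0,0.6],[0,0,0,0,0,0,0.4],[0,0,0,0,0,0,0.2],[0,0,0,0,0,0,0],[0,0,0,0,0,0,0],[0,0,0,0,0,0,0],[0,0,0,0,0,0,0]], newtons=40)

```text
t: 4.0
eef_pos: [0.4585, 0.187, 0.1211]
tool_rot: [0.0, 0.635, 0.772, 0.001]
contact_force: [0.4, -0.8, 6.0]
gripper_width: 0.111
grasp_force: 41.2
```

Request:
jog_arm(deltas=[[0,0,0.01,0,0,0,0],[0,0,0.01,0,0,0,0],[0,0,0.01,0,0,0,0],[0,0,0.015,0,0,0,0],[0,0,0.015,0,0,0,0],[0,0,0.015,0,0,0,0],[0,0,0.015,0,0,0,0],[0,0,0.01,0,0,0,0],[0,0,0,0,0,0,0],[0,0,0,0,0,0,0]])

```text
t: 5.0
eef_pos: [0.4576, 0.1867, 0.2202]
tool_rot: [-0.0, 0.635, 0.772, 0.0]
contact_force: [0.8, -0.3, -2.1]
gripper_width: 0.116
grasp_force: 40.2
```

```bash
python3 - <<'E'
from m import *
o=bot.get_obs();print(o["eef_pos"],o["contact_force"],o["grasp_force"],rot(o["tool_rot"]).as_matrix().round(3))
s,t=S["img"],T["img"]
Z=lambda a,x,y:cv2.resize(a[y:y+120,x:x+100],(400,480),interpolation=cv2.INTER_CUBIC)
cv2.imwrite("pics/z2.png",np.hstack([Z(s,375,130),Z(t,160,190)])[:,:,::-1])
E
```

```text
[0.45734624 0.18649787 0.2196489 ] [-0.0423318  -0.42368427 -1.26205666] 40.15107035636902 [[-0.193  0.981 -0.001]
 [ 0.981  0.193 -0.001]
 [-0.    -0.001 -1.   ]]
```

View pics/z2.png

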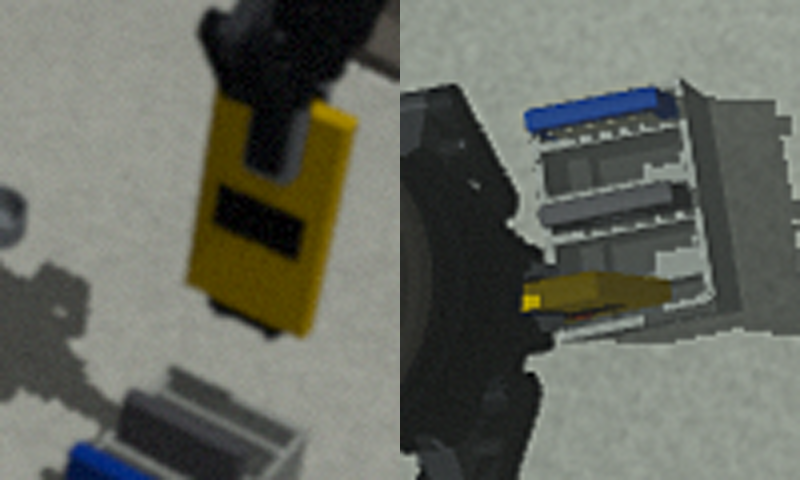

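The meter is held clear of the organiser. In the scene crop the front-face bottom corners are at (188,282) and (300,333), and the top-left corner is at (218,95). I'll work out the in-hand pose by casting rays onto the gripped front-face plane.

```bash
python3 - <<'E'
from m import *
o=bot.get_obs();p=o["eef_pos"];r=rot(o["tool_rot"]);n=r.apply([0,1,0])
uv=np.array([[188,282],[300,333],[218,95]])/4+[375,130]
e,d=rays(S,uv);q=p+n*.005
P=e+d*(((q-e)@n)/(d@n))[:,None]
print("world",P.round(4));L=r.inv().apply(P-p);print("tool",L.round(4))
print("width",np.linalg.norm(P[0]-P[1]),"height",np.linalg.norm(P[0]-P[2]))
v=L[0]-L[1];print("roll about tool y deg: bottom",np.degrees(np.arctan2(v[2],-v[0]*np.sign(-v[0]) if 0 else abs(v[0]))),"side",L[0]-L[2])
mid=(L[0]+L[1])/2;print("case bottom mid in tool",mid)
# target
for yaw in (18.4,):
    a=np.radians(yaw);Rm=R.from_euler('z',a)*R.from_euler('y',-.2618)
    print(Rm.as_matrix().round(3))
E
```

```text
world [[0.4676 0.1601 0.1246]
 [0.4572 0.2128 0.1259]
 [0.4677 0.1603 0.2222]]
tool [[-0.0277  0.005   0.0951]
 [ 0.0259  0.005   0.0937]
 [-0.0276  0.005  -0.0025]]
width 0.053658950537237134 height 0.09758882880543777
roll about tool y deg: bottom 1.444582128486931 side [-1.25766609e-04 -3.98986399e-17  9.75887478e-02]
case bottom mid in tool [-0.00092743  0.005       0.09438726]
[[ 0.917 -0.316 -0.246]
 [ 0.305  0.949 -0.082]
 [ 0.259 -0.     0.966]]
```

Request:
jog_arm(deltas=[[0.0015,-0.012,0,0,0,0.0064,0],[0.0025,-0.0225,0,0,0,0.0064,0],[0.0025,-0.0225,0,0,0,0.0064,0],[0.0025,-0.0225,0,0,0,0.0064,0],[0.0025,-0.0225,0,0,0,0.0064,0],[0.0025,-0.0225,0,0,0,0.0064,0],[0.0025,-0.0225,0,0,0,0.0064,0],[0.0025,-0.0225,0,0,0,0.0064,0],[0.0025,-0.0225,0,0,0,0.0064,0],[0.0025,-0.0225,0,0,0,0.0064,0]])

```text
t: 6.2
eef_pos: [0.4814, -0.0297, 0.2201]
tool_rot: [-0.0, 0.61, 0.792, -0.0]
contact_force: [0.0, 0.3, -1.0]
gripper_width: 0.112
grasp_force: 40.1
```

Request:
jog_arm(deltas=[[0.0025,-0.0225,0,0,0,0.0064,0],[0.0025,-0.0225,0,0,0,0.0064,0],[0.0025,-0.0225,0,0,0,0.0064,0],[0.0025,-0.0225,0,0,0,0.0064,0],[0.0025,-0.0225,0,0,0,0.0064,0],[0.0025,-0.0225,0,0,0,0.0064,0],[0.0025,-0.0225,0,0,0,0.0064,0],[0.0025,-0.0225,0,0,0,0.0064,0],[0.0025,-0.0225,0,0,0,0.0064,0],[0.0015,-0.012,0,0,0,0.0064,0]])

```text
t: 7.2
eef_pos: [0.5048, -0.2454, 0.2201]
tool_rot: [0.0, 0.586, 0.811, -0.001]
contact_force: [-0.0, 0.3, -1.1]
gripper_width: 0.11
grasp_force: 40.1
```

Request:
jog_arm(deltas=[[0,0,-0.002,0.0092,-0.0276,0,0],[0,0,-0.002,0.0092,-0.0276,0,0],[0,0,-0.002,0.0092,-0.0276,0,0],[0,0,-0.002,0.0092,-0.0276,0,0],[0,0,-0.002,0.0092,-0.0276,0,0],[0,0,-0.002,0.0092,-0.0276,0,0],[0,0,-0.002,0.0092,-0.0276,0,0],[0,0,-0.002,0.0092,-0.0276,0,0],[0,0,-0.002,0.0092,-0.0276,0,0],[0,0,0,0,0,0,0]])

```text
t: 8.2
eef_pos: [0.5047, -0.2425, 0.2019]
tool_rot: [0.076, 0.58, 0.804, 0.106]
contact_force: [-0.0, -0.3, -0.0]
gripper_width: 0.11
grasp_force: 40.1
```

```bash
python3 - <<'E'
from m import *
o=bot.get_obs();p=o["eef_pos"];r=rot(o["tool_rot"]);print(p,o["contact_force"],o["q"].round(2));print(r.as_matrix().round(3))
s,t=S["img"],T["img"]
Z=lambda a,x,y:cv2.resize(a[y:y+120,x:x+100],(400,480),interpolation=cv2.INTER_CUBIC)
cv2.imwrite("pics/z3.png",np.hstack([Z(s,220,70),Z(t,390,150)])[:,:,::-1])
print("foot pred",(proj(S,p+r.apply([0,0,.109]))-[220,70])*4,"spot",(proj(S,[.543,-.24,.05])-[220,70])*4,(proj(T,[.543,-.24,.05])-[390,150])*4,(proj(T,p+r.apply([0,0,.109]))-[390,150])*4)
E
```

```text
[ 0.50570804 -0.24223723  0.20240357] [ 0.5024203  -0.54549753 -0.73412352] [ 0.02  0.3   0.49  2.04 -0.51  0.72  1.17]
[[-0.316  0.916  0.246]
 [ 0.949  0.305  0.082]
 [ 0.     0.259 -0.966]]
foot pred [[185.99736586 248.56520659]] spot [[171.68275421 321.44808984]] [[244.44362116 286.63429485]] [[268.75367332 297.23202251]]
```

View pics/z3.png

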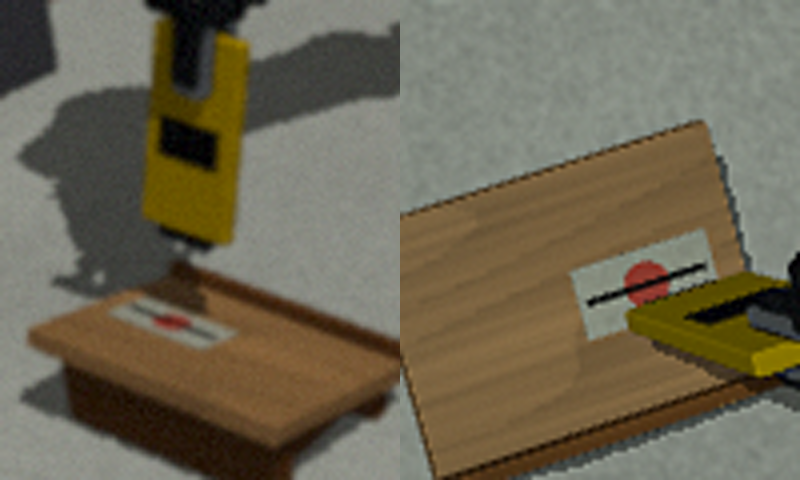

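The spot sits where predicted in both views: scene crop (172,322) and top crop (646,285). The foot, at scene crop (185,240), shows about 3–4 mm higher than assumed, so the TCP-to-tip distance is about 105.5 mm. I'll make the lateral correction and then approach along the board normal.

Request:
jog_arm(deltas=[[0.001,-0.0009,-0.0045,0,0,0,0],[0.001,-0.0009,-0.0045,0,0,0,0],[0.001,-0.0009,-0.0045,0,0,0,0],[0.001,-0.0009,-0.0045,0,0,0,0],[0.001,-0.0009,-0.0045,0,0,0,0],[0.001,-0.0009,-0.0045,0,0,0,0],[0.001,-0.0009,-0.0045,0,0,0,0],[0.001,-0.0009,-0.0045,0,0,0,0],[0,0,0,0,0,0,0],[0,0,0,0,0,0,0]])

```text
t: 9.3
eef_pos: [0.5138, -0.2495, 0.1662]
tool_rot: [0.076, 0.58, 0.804, 0.106]
contact_force: [0.3, -0.1, -1.3]
gripper_width: 0.113
grasp_force: 40.1
```

```bash
python3 - <<'E'
from m import *
o=bot.get_obs();p=o["eef_pos"];r=rot(o["tool_rot"]);print(p,o["contact_force"]);print(r.as_matrix().round(3))
tip=p+r.apply([-.0005,0,.1055]);d=np.array([.543,-.24,.05])-tip
print("tip",tip,"in spot axes (y line, x, normal)",r.inv().apply(d))
s,t=S["img"],T["img"]
Z=lambda a,x,y:cv2.resize(a[y:y+60,x:x+50],(400,480),interpolation=cv2.INTER_CUBIC)
cv2.imwrite("pics/z4.png",np.hstack([Z(s,240,110),Z(t,430,190)])[:,:,::-1])
print((proj(S,[tip,[.543,-.24,.05]])-[240,110])*8,(proj(T,[tip,[.543,-.24,.05]])-[430,190])*8)
E
```

```text
[ 0.51394363 -0.2495906   0.16648554] [-0.94735355 -0.18629407 -1.1332675 ]
[[-0.316  0.916  0.246]
 [ 0.949  0.306  0.082]
 [-0.     0.259 -0.966]]
tip [ 0.54004082 -0.24144131  0.06458841] in spot axes (y line, x, normal) [ 0.00043475 -0.00062807  0.0149356 ]
[[184.33747096 273.61990788]
 [183.36550842 322.89617969]] [[198.27080507 258.42432101]
 [168.88724232 253.26858971]]
```

View pics/z4.png

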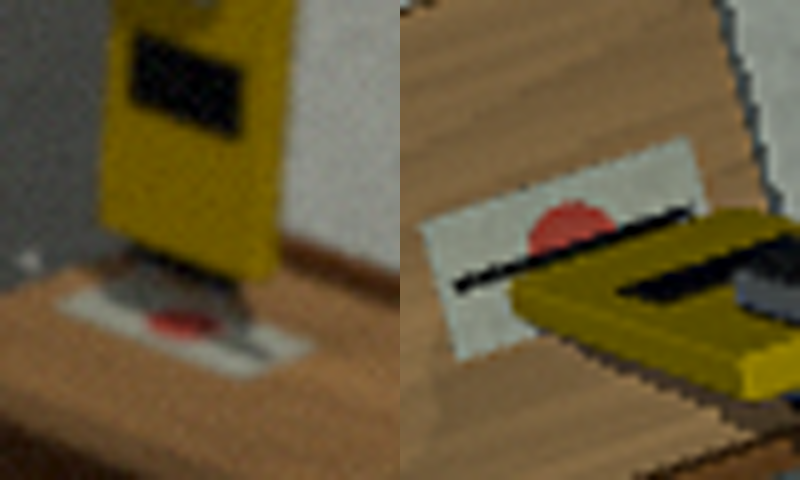

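The foot is square above the disc: scene crop disc at (183,323), foot directly above at about x = 185. I'll continue along the normal.

Request:
jog_arm(deltas=[[0.0005,0.0002,-0.0019,0,0,0,0],[0.0005,0.0002,-0.0019,0,0,0,0],[0.0005,0.0002,-0.0019,0,0,0,0],[0.0005,0.0002,-0.0019,0,0,0,0],[0.0005,0.0002,-0.0019,0,0,0,0],[0,0,0,0,0,0,0],[0,0,0,0,0,0,0]])

```text
t: 10.1
eef_pos: [0.5164, -0.2485, 0.1567]
tool_rot: [0.076, 0.58, 0.804, 0.106]
contact_force: [0.6, -0.4, -1.0]
gripper_width: 0.106
grasp_force: 40.1
```

Request:
jog_arm(deltas=[[0.0003,0.0001,-0.001,0,0,0,0],[0,0,0,0,0,0,0],[0,0,0,0,0,0,0]])

```text
t: 10.4
eef_pos: [0.5167, -0.2484, 0.1558]
tool_rot: [0.076, 0.58, 0.804, 0.106]
contact_force: [0.5, 0.8, -0.0]
gripper_width: 0.113
grasp_force: 40.1
```

Request:
jog_arm(deltas=[[0.0003,0.0001,-0.001,0,0,0,0],[0,0,0,0,0,0,0],[0,0,0,0,0,0,0]])

```text
t: 10.7
eef_pos: [0.517, -0.2484, 0.1549]
tool_rot: [0.076, 0.58, 0.804, 0.106]
contact_force: [-0.6, -0.3, 0.9]
gripper_width: 0.11
grasp_force: 40.4
```

Request:
jog_arm(deltas=[[0.0002,0.0001,-0.001,0,0,0,0],[0,0,0,0,0,0,0],[0,0,0,0,0,0,0]])

```text
t: 11.0
eef_pos: [0.5173, -0.2483, 0.1539]
tool_rot: [0.076, 0.58, 0.804, 0.106]
contact_force: [-0.8, -0.9, 2.0]
gripper_width: 0.105
grasp_force: 40.5
```

```bash
cat > f.py <<'E'
from h import *
F=[];P=[]
for i in range(8):
    bot.read_camera("top");o=bot.get_obs();F.append(o["contact_force"]);P.append(o["eef_pos"])
n=-rot(o["tool_rot"]).as_matrix()[:,2];F=np.array(F)
print("normal force",(F@n).mean()," +weight~1 ; sd",(F@n).std(),F.mean(0).round(2),np.mean(P,0).round(4),o["t"])
E
python3 f.py
```

```text
normal force 1.330171691828988  +weight~1 ; sd 0.40255099920011544 [-0.07 -0.36  1.33] [ 0.5173 -0.2483  0.1539] 11.4
```

Request:
jog_arm(deltas=[[0.0003,0.0001,-0.001,0,0,0,0],[0,0,0,0,0,0,0],[0,0,0,0,0,0,0]])

```text
t: 11.7
eef_pos: [0.5176, -0.2481, 0.1528]
tool_rot: [0.076, 0.58, 0.804, 0.106]
contact_force: [0.1, -0.3, 1.5]
gripper_width: 0.114
grasp_force: 40.5
```

```bash
python3 f.py
```

```text
normal force 1.6547357531029943  +weight~1 ; sd 0.3662652573938711 [-0.45 -0.51  1.56] [ 0.5175 -0.2482  0.1529] 12.1
```

Net force is about 2.6 N, so the foot is in about 2.2 mm. It needs about 2 mm more.

Request:
jog_arm(deltas=[[0.0002,0.0001,-0.001,0,0,0,0],[0,0,0,0,0,0,0],[0.0003,0.0001,-0.001,0,0,0,0],[0,0,0,0,0,0,0],[0,0,0,0,0,0,0]])

```text
t: 12.6
eef_pos: [0.518, -0.248, 0.1508]
tool_rot: [0.076, 0.58, 0.804, 0.106]
contact_force: [-0.4, -0.1, 2.6]
gripper_width: 0.107
grasp_force: 40.7
```

```bash
python3 f.py; python3 - <<'E'
from m import *
o=bot.get_obs();p=o["eef_pos"];r=rot(o["tool_rot"]);print(r.as_matrix().round(3))
tip=p+r.apply([-.0005,0,.1015]);print("err in tool axes",r.inv().apply(np.array([.543,-.24,.05])-tip))
s,t=S["img"],T["img"]
Z=lambda a,x,y:cv2.resize(a[y:y+60,x:x+50],(400,480),interpolation=cv2.INTER_CUBIC)
cv2.imwrite("pics/z5.png",np.hstack([Z(s,240,110),Z(t,430,190)])[:,:,::-1])
E
```

```text
normal force 3.0207899238503453  +weight~1 ; sd 0.461013086920736 [ 0.02 -0.94  3.05] [ 0.518  -0.248   0.1509] 13.0
[[-0.316  0.916  0.246]
 [ 0.949  0.306  0.082]
 [-0.     0.259 -0.966]]
err in tool axes [ 0.00015089 -0.00079371  0.00268987]
```

View pics/z5.png

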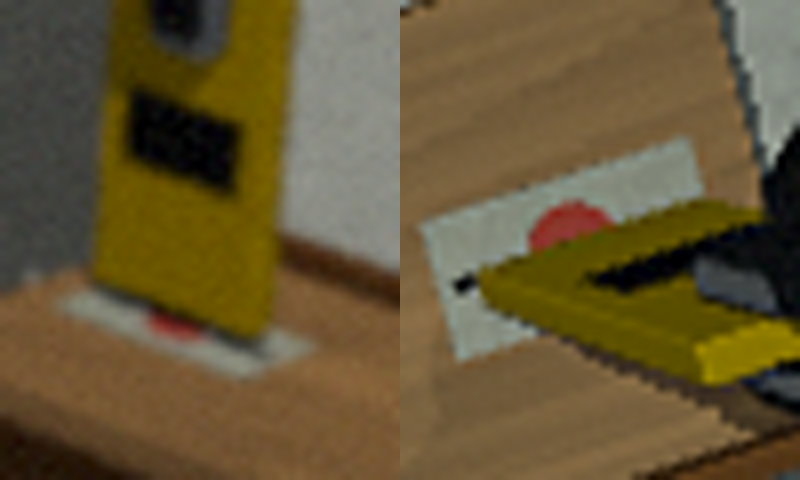

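The case's lower edge lies along the black line, centred on the disc: scene crop disc at (178,325), line end showing at top crop (463,285). Net force is about 3.9 N with the foot in about 4.8 mm, steady. Handing in.

```bash
python3 -c "
from station import bot
print(bot.hand_in())"
```

```text
the job is handed in; nothing more can be done
None
```

I handed the job in at about 13 s with the meter still gripped (about 40 N) and its foot held square on the coral spot along the black line. It presses at about 4 N with the foot in about 4.8 mm. These are my own estimates, because no verdict came back.

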